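# Close the laundry-tablet jar with its lugged lid

### The job

Take the red lid out of the top tray of the white organizer and close the glass jar with it: turn the lid on the rim until its four lugs drop into the notches of the white collar, so that it lies fully home and level. Keep hold of the lid until it has dropped home, press only gently, then let go and back off, leaving the brush, comb and scoop where they are.

Things in the scene. Friction and masses are not known exactly. Their poses are not given: they have to be found in the camera images.
- lid: Loose red plastic lid, 126 to 252 g, right way up in the organizer's top tray. Origin: centre of its lowest face, z up. Round guide plug z 0 to 18 mm (86 mm diameter at the bottom, 96 mm from z 10 mm up); disc 128 mm diameter, z 18 to 26 mm; on it a straight bar grip, 70 mm long along x, 18 mm wide along y, z 26 to 58 mm.
- lid_seat (a point): Centre of the underside of the lid's disc, 18 mm above the lid's origin, axes as the lid. Below the disc are four lugs at +x, +y, -x, -y, 12 mm wide, 10 mm deep, 49 to 60 mm from the axis; a white dash on the disc marks each. Home, this point lies at jar_mouth; with the lugs on top of the collar it is 10 mm above it.
- lid_grip (a point): Point in the middle of the bar grip, 44 mm above the lid's origin (18 mm above the disc's top, 14 mm below the bar's top), axes as the lid.
- jar: Glass jar, fixed, 120 mm diameter, 106 mm tall with its white collar. Origin: centre of its underside, z up. The collar was left turned at any angle on the jar, so its notches' bearing is NOT given by the jar's orientation: find it by sight or by feel. It is rigid, stiff and does not turn under the lid.
- jar_mouth (a point): Centre of the jar's mouth level with the collar's top, 106 mm above the jar's origin. The collar (inner diameter 102, outer 122, 14 mm tall) has four notches 90 degrees apart, 23 mm wide inside, 30 outside, 14 mm deep, open inwards and outwards. The guide plug has 3 mm play all round in it; a lug finds its notch within about 5 degrees either way.
- organizer: White three-tier plastic organizer, fixed, 190 mm (x) by 230 mm (y), 164 mm tall. Origin: centre of its underside. The top tier is an open tray with 4 mm walls, its floor 134 mm and its wall tops 164 mm above the origin. It may stand left or right, with the jar on the other side.
- brush: Bystander: yellow stain brush lying loose on the shelf, 170 mm long along its x, 34 mm wide and high. Origin: under its middle.
- comb: Bystander: T-shaped aluminium lint comb lying loose, 110 mm long along its x, head 100 mm wide, 12 mm high. Origin: on the underside near the head.
- scoop: Bystander: blue plastic measuring scoop lying loose, 145 mm long along its x, 50 mm wide, 35 mm high. Origin: underside, where the handle meets the cup.
Mind the look-alikes: they are no part of the job. Several things have the shape of the lid; the one meant has the colours described above. There is more than one size of the jar; the job needs the smaller.

How it is judged:
By the outcome, as a careful person would: the job done as asked, in the order asked, and still so for the second after the job is handed in, with the robot touching nothing.
It also fails if it takes over 58 s, if anything falls off the work surface, if the arm or the gripper's body presses on something with over 40 N, if the wrist force passes 120 N, or if a joint passes its speed limit or range.

### The arm

A 7-joint arm with a two-finger parallel gripper is mounted at the origin on the work surface. World frame = base frame: x ahead of the robot, y to its left, z up, the work surface at z = 0. Lengths are in m, angles in rad, forces in N, time in s.
With the tool pointing down it reaches from about 0.425 to 0.925 m from the base axis. Payload 6.8 kg.
Tool frame: the origin (TCP) lies at the centre of the arm's flange, where the gripper is bolted on; the fingertips stand 173 mm ahead of it and the grasp point (between the pads) lies 155 mm ahead of it (env.nose_length is the distance from the TCP to the fingertips, in m); x points along the fingers, y is the direction in which the jaws open and shut, and the axes are right-handed (so a half turn about x gives the same grasp; the last joint's range is limited). The gripper opens to 85 mm and grips with 20 to 120 N. Pads are 22 mm wide; open, the fingers measure 114 mm over their backs; the gripper's body (76 mm by 85 mm) begins 54 mm behind the grasp point. The pads swing forward as they close: fully open they stand 13 mm farther back than shut.
Start: joints at [1.213, 0.477, 0.022, 1.555, -0.011, 1.109, -0.083], TCP at [0.167, -0.654, 0.405] pointing down, gripper open.
Joint ranges: [-2.96, 2.96], [-0.34, 2.1], [-1.41, 1.46], [0.24, 2.44], [-1.37, 4.51], [0.17, 1.92], [-2.96, 2.96]. Speed limits (rad/s): [2.39, 2.39, 3.14, 3.14, 3.14, 3.14, 3.14].

### API

Orientations are given as a unit quaternion [w, x, y, z].
In Python, from bench import env gives the robot as it stands.
- The arm moves only by the shell command python3 -m handwheel 'ROWS' [FORCE]. ROWS is JSON, a list of rows, each an object with "fingers": the closure, from 0 (fully open) to 1 (shut); "translation": the shift along the tool's x, y, z normalised to -1 to 1, where 1 is 20 mm, a list of three; "rotation": the turn, a rotation vector about the tool's x, y, z normalised to -1 to 1, where 1 is 360 degrees, a list of three. A call has exactly 5 rows; each row shifts and turns the commanded pose from where the row before left it, along the tool's axes as they then stand; what a row does not reach is not made up. A row lasts 1/8 s, in which the tool goes at most 62.5 mm and 10.7 degrees, less where a joint would pass 70% of its speed; a pose out of reach is approached as far as the arm can. A call with a number of a shift or a turn outside -1 to 1 is refused whole. A call with a gripper value outside its range is refused whole. The fingers move at their own pace and stop on an object; FORCE is the grip in N (left out, the last holds). Time passes only in rows, so rows that do not move let the fingers close, or fill a call up. It gives the time, the measured TCP pose, the force and the opening at its end, in the units of the state.
- env.read_state(): the state, without advancing time (a new reading comes with each control period).
- env.capture(name): name is "scene" or "top"; returns a dict with "color" (420x560x3 uint8, blue, green, red), "z_map" (420x560 float32, m along the optical axis (not along the pixel's ray), 0 where there is no reading), "fx", "fy", "cx", "cy" (pixels), "xyz" and "rotation" of the camera in the world. Camera axes: x right, y down, z forward; pixel columns grow to the right and rows downward; lengths in m; the calibration is good to about 2 mm. A picture is of the moment at which its call begins.
- env.finish_job(): hands the job in, once; it reports no verdict.
The state is a dict: "t": time; "joints": joint angles; "qd": joint speeds; "joint_efforts": joint torques, N m; "eef_pos": TCP position; "tcp_rot": TCP orientation; "ft_force": force on the tool from outside, world axes, zero at the start; "ft_torque": the same for the moment, N m; "gripper_width": finger opening in m.
Only numpy, scipy, OpenCV 4.12 (cv2) and the standard library are available. Lean on these libraries where they do the work, as an engineer would, in place of code of your own. Each camera call takes 0.05 s, during which the arm holds its last target.

## Working session

There is one attempt and no reset: what is moved stays moved. The work goes in short steps, Python scripts to look and compute and a shell command to move; the robot and the scene stay as the last step left them, time stands still between calls to the robot, and variables do not carry over. Pictures are saved under pics/ and viewed, and the job is handed in when it is done.

```bash
ls; mkdir -p pics; cat > h.py <<'E'
import numpy as np, cv2
from bench import env
def px(c,u,v,w=0):
    z=c["z_map"]; p=z[max(0,v-w):v+w+1,max(0,u-w):u+w+1]; d=np.median(p[p>0])
    return back(c,u,v,d)
def back(c,u,v,d):
    r=np.array([(u-c["cx"])/c["fx"]*d,(v-c["cy"])/c["fy"]*d,d])
    R=np.array(c["rotation"])
    if R.size==4:
        from scipy.spatial.transform import Rotation as Ro
        R=Ro.from_quat(np.roll(R,-1)).as_matrix()
    return R@r+np.array(c["xyz"])
def cloud(c):
    z=c["z_map"]; v,u=np.indices(z.shape)
    r=np.stack([(u-c["cx"])/c["fx"]*z,(v-c["cy"])/c["fy"]*z,z],-1)
    R=np.array(c["rotation"])
    if R.size==4:
        from scipy.spatial.transform import Rotation as Ro
        R=Ro.from_quat(np.roll(R,-1)).as_matrix()
    P=r@R.T+np.array(c["xyz"]); P[z==0]=np.nan
    return P
E
python3 - <<'E'
from h import *
for n in("scene","top"):
    c=env.capture(n); cv2.imwrite(f"pics/{n}0.png",c["color"]); print(n,c["fx"],c["cx"],c["cy"],c["xyz"],c["rotation"])
s=env.read_state(); print(s)
E
```

```text
pics
scene 477.9881244991701 280.95228993122265 207.73305898092218 [ 1.57203035 -0.15260795  0.78717376] [-0.3695847   0.65566965  0.58122068 -0.30933312]
top 470.311634009497 276.52841867809383 216.1208450014627 [ 0.34263263 -0.02056216  1.05634646] [-0.07159633  0.71398351 -0.69290482  0.07060039]
{'t': 0.1, 'joints': array([ 1.21289176,  0.47772636,  0.02236086,  1.55635634, -0.01148964,
        1.109342  , -0.08304718]), 'qd': array([-0.00052012, -0.00137512, -0.00054439, -0.00291351, -0.00041182,
        0.00147622,  0.00011814]), 'joint_efforts': array([ 4.58409646e-03, -5.97758532e+01,  1.61376223e+00, -2.81955385e+01,
        1.28695305e-02,  5.05054806e-03,  2.65846916e-05]), 'eef_pos': array([ 0.1668043 , -0.65380075,  0.4038155 ]), 'tcp_rot': array([-0.08752198, -0.70147069, -0.08870051,  0.70172002]), 'ft_force': array([-0.39615615, -0.25835505, -0.64340711]), 'ft_torque': array([-0.00407412,  0.02330978,  0.00988206]), 'gripper_width': 0.08555196137628793}
```

View pics/scene0.png

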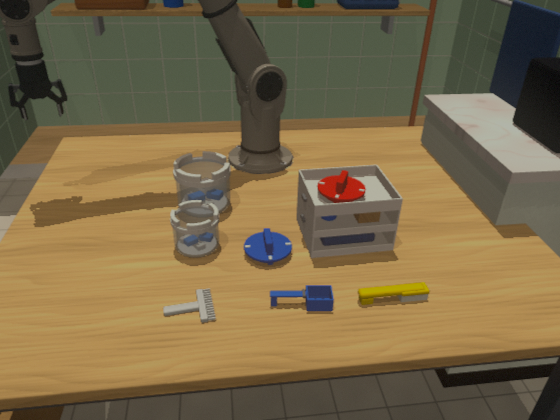

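View pics/top0.png

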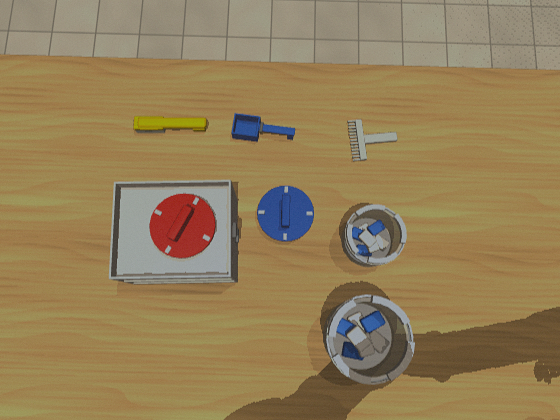

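The lid-shaped things are the red one in the organizer tray (top 183,226) and the blue one on the table (286,213). Only the red one matches the description. There are two jars, a smaller one (375,235) and a larger one (370,340), and the job needs the smaller. I'll confirm both in enlarged crops.

```bash
python3 - <<'E'
from h import *
c=env.capture("top"); im=c["color"]
a=cv2.resize(im[180:280,100:250],None,fx=4,fy=4,interpolation=cv2.INTER_CUBIC)
b=cv2.resize(im[195:275,335:415],None,fx=7,fy=7,interpolation=cv2.INTER_CUBIC)
cv2.imwrite("pics/lidcrop.png",a); cv2.imwrite("pics/jarcrop.png",b)
s=env.capture("scene"); cv2.imwrite("pics/scenejar.png",cv2.resize(s["color"][145:260,160:240],None,fx=5,fy=5,interpolation=cv2.INTER_CUBIC)); np.save("/tmp/top.npy",c,allow_pickle=True)
P=cloud(c)
# lid red: bar top
hsv=cv2.cvtColor(im,cv2.COLOR_BGR2HSV)
red=((hsv[...,0]<8)|(hsv[...,0]>172))&(hsv[...,1]>150)
lid=np.zeros_like(red); lid[180:280,140:225]=red[180:280,140:225]
q=P[lid]; print("z pct",np.nanpercentile(q[:,2],[2,10,50,90,98]))
bar=q[q[:,2]>np.nanmedian(q[:,2])+0.024]
print(len(bar),bar.mean(0)); r=cv2.minAreaRect((bar[:,:2]*1000).astype(np.float32)); print(r)
u,s_,vt=np.linalg.svd(bar[:,:2]-bar[:,:2].mean(0)); print("bar ang",np.degrees(np.arctan2(vt[0,1],vt[0,0])))
d=q[np.abs(q[:,2]-np.nanmedian(q[:,2]))<.006]; print(cv2.minEnclosingCircle((d[:,:2]*1000).astype(np.float32)), np.nanmedian(q[:,2]))
# jar collar
J=P[195:275,335:415].reshape(-1,3); k=J[(J[:,2]>0.09)&(J[:,2]<0.12)]
print(len(k),np.median(k[:,2]),cv2.minEnclosingCircle((k[:,:2]*1000).astype(np.float32)))
o=P[170:290,100:245].reshape(-1,3); o=o[(o[:,2]>.155)&(o[:,2]<.175)]
print("org z max", np.nanpercentile(o[:,2],[5,50,95]))
E
```

```text
z pct [0.15658181 0.1578416  0.16001614 0.18963583 0.19285311]
356 [0.50192419 0.16581888 0.19132136]
((502.3291931152344, 166.6011199951172), (18.694076538085938, 69.59703063964844), 64.273681640625)
bar ang 153.67337356776045
((502.6710510253906, 166.10757446289062), 63.70146560668945) 0.1600161404853248
993 0.10438614738763752 ((506.8771057128906, -221.2506561279297), 63.31081008911133)
org z max [0.15699847 0.16032625 0.16528329]
```

View pics/lidcrop.png

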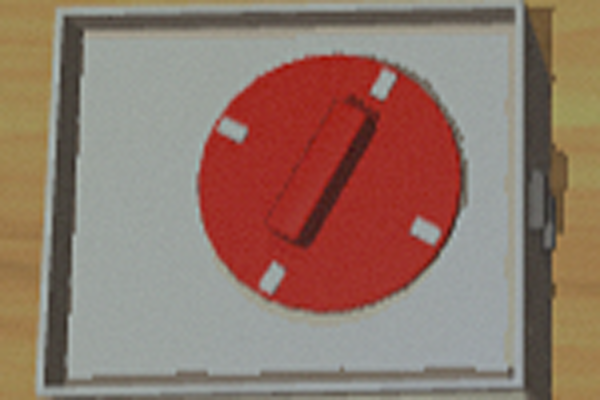

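View pics/jarcrop.png

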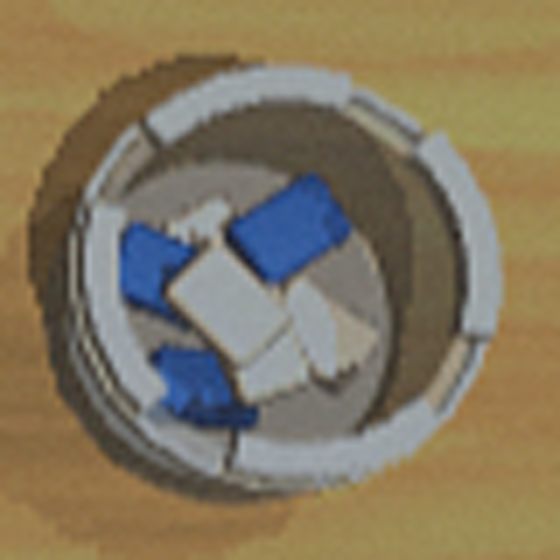

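View pics/scenejar.png

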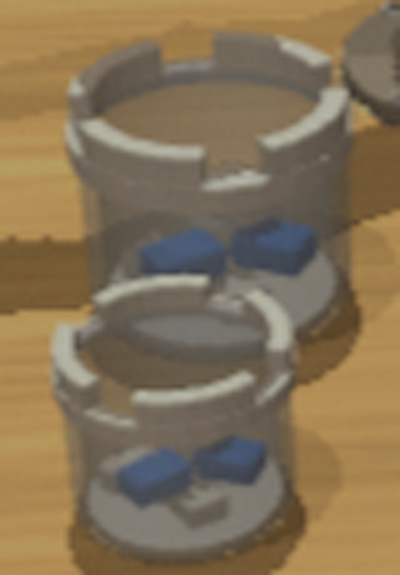

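Crops: the red lid has four white dashes, and its bar is aligned with the dash pair at crop (385,83)-(271,277). The small jar's notches are at crop (388,122), (455,370), (190,440) and (120,165). Next I'll work out the collar bearing and centre.

```bash
python3 - <<'E'
from h import *
from scipy.optimize import least_squares
c=np.load("/tmp/top.npy",allow_pickle=True).item(); im=c["color"]
# project crop pixel to plane z
def plane(u,v,z):
    o=np.array(c["xyz"]); p=back(c,u,v,1.)-o; return o+p*(z-o[2])/p[2]
P=cloud(c)
# collar top mask: bright, low saturation pixels, using plane z=0.106
hsv=cv2.cvtColor(im,cv2.COLOR_BGR2HSV)
vv,uu=np.mgrid[195:275,335:415]
pl=np.array([plane(u,v,.106) for u,v in zip(uu.ravel(),vv.ravel())])[:,:2]
br=(hsv[195:275,335:415,1]<45)&(hsv[195:275,335:415,2]>140)
z=P[195:275,335:415,2]
for name,m in(("depth",(z>.099)&(z<.113)),("bright",br)):
  best=None
  X=P[195:275,335:415].reshape(-1,3)[:,:2] if 0 else pl
  m=m.ravel()
  for cx in np.arange(.498,.516,.001):
    for cy in np.arange(-.232,-.21,.001):
      d=X-[cx,cy]; r=np.hypot(*d.T); 
      ring=(r>.051)&(r<.061)
      th=np.degrees(np.arctan2(d[:,1],d[:,0]))%90
      for a in range(0,90,1):
        dd=(th-a+45)%90-45
        s=np.abs(np.radians(dd)*r)<np.where(r<.051,.0115,.0115+(r-.051)*.35)
        mod=ring&~s
        sel=r<.066
        iou=(mod&m).sum()/((mod|(m&(r>.045)&(r<.066)))).sum()
        if best is None or iou>best[0]: best=(iou,cx,cy,a)
  print(name,best)
for n,(x,y) in dict(a=(388,122),b=(455,370),d=(120,165)).items():
    p=plane(335+x/7,195+y/7,.094); print(n,p, np.degrees(np.arctan2(p[1]-best[2],p[0]-best[1]))%90)
# lid dashes via white pixels on disc
d=[(385,83),(427,230),(271,277),(232,129)]
q=np.array([plane(100+x/4,180+y/4,.160) for x,y in d])[:,:2]; print(q.mean(0))
for i in(0,1): e=q[i]-q[i+2]; print(np.degrees(np.arctan2(e[1],e[0])))
o=[(57,10),(523,5),(523,385),(43,390)]
print([plane(100+x/4,180+y/4,.164)[:2].round(3) for x,y in o])
E
```

```text
depth (np.float64(0.8805513016845329), np.float64(0.506), np.float64(-0.221), 58)
bright (np.float64(0.7538247566063978), np.float64(0.508), np.float64(-0.222), 59)
a [ 0.55416956 -0.25424644  0.094     ] 55.06820014067254
b [ 0.48004709 -0.27257867  0.094     ] 61.07223906535921
d [ 0.53864353 -0.17411408  0.094     ] 57.38369376402113
[0.50302237 0.16561516]
-26.55024626557381
-115.56941880661755
[array([0.583, 0.304]), array([0.592, 0.075]), array([0.406, 0.066]), array([0.397, 0.292])]
```

```bash
cat >> h.py <<'E'
from scipy.spatial.transform import Rotation as Ro
def tool():
    s=env.read_state(); R=Ro.from_quat(np.roll(s["tcp_rot"],-1)).as_matrix(); return s,R
def todo(p,yaw=None):
    "needed shift (tool axes, in units of 20mm) to p; turn about tool x (units of 360) to bring jaw axis to yaw deg; plus tilt fix"
    s,R=tool(); print("t",s["t"],"pos",s["eef_pos"].round(4),"w",round(s["gripper_width"],4),"F",s["ft_force"].round(1),"q",s["joints"].round(2))
    cur=np.degrees(np.arctan2(R[1,1],R[0,1])); print("xax",R[:,0].round(3),"jaw yaw",cur.round(2),"z yaw",np.degrees(np.arctan2(R[1,2],R[0,2])).round(1))
    print("shift units",(R.T@(np.array(p)-s["eef_pos"])/.02).round(2))
    if yaw is not None:
        a=np.radians(yaw); y=np.array([np.cos(a),np.sin(a),0]); x=np.array([0,0,-1.]); T=np.stack([x,y,np.cross(x,y)],1)
        print("rotvec/360",(Ro.from_matrix(R.T@T).as_rotvec()/2/np.pi).round(4))
E
python3 -c "
from h import *
todo([.45,-.4,.405],64); todo([.5025,.166,.405],244)"
```

```text
t 0.2 pos [ 0.1669 -0.6539  0.4041] w 0.0852 F [ 0.4 -0.3  0.2] q [ 1.21  0.48  0.02  1.56 -0.01  1.11 -0.08]
xax [-0.     0.001 -1.   ] jaw yaw -75.68 z yaw -165.7
shift units [ -0.04  -8.8  -16.86]
rotvec/360 [-3.88e-01 -2.00e-04  1.00e-04]
t 0.2 pos [ 0.1669 -0.6539  0.4041] w 0.0852 F [ 0.4 -0.3  0.2] q [ 1.21  0.48  0.02  1.56 -0.01  1.11 -0.08]
xax [-0.     0.001 -1.   ] jaw yaw -75.68 z yaw -165.7
shift units [-1.000e-02 -3.557e+01 -2.640e+01]
rotvec/360 [1.12e-01 1.00e-04 2.00e-04]
```

```bash

python3 -m handwheel '[{"fingers":0,"translation":[0,-0.5,-1],"rotation":[0,0,0]},{"fingers":0,"translation":[0,-0.5,-1],"rotation":[0,0,0]},{"fingers":0,"translation":[0,-0.5,-1],"rotation":[0,0,0]},{"fingers":0,"translation":[0,-0.5,-1],"rotation":[0,0,0]},{"fingers":0,"translation":[0,-0.5,-1],"rotation":[0,0,0]}]' 40
python3 -m handwheel '[{"fingers":0,"translation":[0,-0.5,-1],"rotation":[0,0,0]},{"fingers":0,"translation":[0,-0.5,-1],"rotation":[0,0,0]},{"fingers":0,"translation":[0,-0.5,-1],"rotation":[0,0,0]},{"fingers":0,"translation":[0,-0.5,-1],"rotation":[0,0,0]},{"fingers":0,"translation":[0,-0.5,-1],"rotation":[0,0,0]}]'
python3 -m handwheel '[{"fingers":0,"translation":[0,-0.6,-1],"rotation":[0,0,0]},{"fingers":0,"translation":[0,-0.6,-1],"rotation":[0,0,0]},{"fingers":0,"translation":[0,-0.6,-1],"rotation":[0,0,0]},{"fingers":0,"translation":[0,-0.6,-1],"rotation":[0,0,0]},{"fingers":0,"translation":[0,-0.6,-1],"rotation":[0,0,0]}]'
python3 -c "
from h import *
todo([.5025,.166,.405],64)"
```

```text
t: 0.82
eef_pos: [0.2529, -0.5796, 0.4048]
tcp_rot: [0.088, 0.702, 0.088, -0.702]
ft_force: [-0.2, 0.4, 0.9]
gripper_width: 0.0855
t: 1.45
eef_pos: [0.337, -0.5066, 0.4048]
tcp_rot: [0.088, 0.702, 0.088, -0.702]
ft_force: [0.2, -0.3, 0.6]
gripper_width: 0.0856
t: 2.08
eef_pos: [0.4189, -0.4235, 0.4048]
tcp_rot: [0.088, 0.702, 0.088, -0.702]
ft_force: [-0.8, -0.0, 0.2]
gripper_width: 0.0855
t 2.075 pos [ 0.4189 -0.4235  0.4048] w 0.0855 F [-0.8 -0.   0.2] q [ 0.76  0.35 -0.09  1.75  0.04  1.05 -0.67]
xax [ 0. -0. -1.] jaw yaw -75.68 z yaw -165.7
shift units [-1.000e-02 -2.753e+01 -1.134e+01]
rotvec/360 [-0.388  0.    -0.   ]
```

```bash

python3 -m handwheel '[{"fingers":0,"translation":[0,-1,-0.4],"rotation":[0,0,0]},{"fingers":0,"translation":[0,-1,-0.4],"rotation":[0,0,0]},{"fingers":0,"translation":[0,-1,-0.4],"rotation":[0,0,0]},{"fingers":0,"translation":[0,-1,-0.4],"rotation":[0,0,0]},{"fingers":0,"translation":[0,-1,-0.4],"rotation":[0,0,0]}]'
python3 -m handwheel '[{"fingers":0,"translation":[0,-1,-0.4],"rotation":[0,0,0]},{"fingers":0,"translation":[0,-1,-0.4],"rotation":[0,0,0]},{"fingers":0,"translation":[0,-1,-0.4],"rotation":[0,0,0]},{"fingers":0,"translation":[0,-1,-0.4],"rotation":[0,0,0]},{"fingers":0,"translation":[0,-1,-0.4],"rotation":[0,0,0]}]'
python3 -m handwheel '[{"fingers":0,"translation":[0,-1,-0.4],"rotation":[0,0,0]},{"fingers":0,"translation":[0,-1,-0.4],"rotation":[0,0,0]},{"fingers":0,"translation":[0,-1,-0.4],"rotation":[0,0,0]},{"fingers":0,"translation":[0,-1,-0.4],"rotation":[0,0,0]},{"fingers":0,"translation":[0,-1,-0.4],"rotation":[0,0,0]}]'
python3 -m handwheel '[{"fingers":0,"translation":[0,-1,-0.4],"rotation":[0,0,0]},{"fingers":0,"translation":[0,-1,-0.4],"rotation":[0,0,0]},{"fingers":0,"translation":[0,-1,-0.4],"rotation":[0,0,0]},{"fingers":0,"translation":[0,-1,-0.4],"rotation":[0,0,0]},{"fingers":0,"translation":[0,-1,-0.4],"rotation":[0,0,0]}]'
python3 -m handwheel '[{"fingers":0,"translation":[0,-1,-0.5],"rotation":[0,0,0]},{"fingers":0,"translation":[0,-1,-0.5],"rotation":[0,0,0]},{"fingers":0,"translation":[0,-1,-0.5],"rotation":[0,0,0]},{"fingers":0,"translation":[0,-1,-0.5],"rotation":[0,0,0]},{"fingers":0,"translation":[0,-1,-0.5],"rotation":[0,0,0]}]'
python3 -c "
from h import *
todo([.5025,.166,.405],64)"
```

```text
t: 2.7
eef_pos: [0.432, -0.3167, 0.4048]
tcp_rot: [0.088, 0.702, 0.088, -0.702]
ft_force: [-0.3, 0.5, 0.3]
gripper_width: 0.0854
t: 3.32
eef_pos: [0.4459, -0.21, 0.4048]
tcp_rot: [0.088, 0.702, 0.088, -0.702]
ft_force: [0.3, 0.3, -0.4]
gripper_width: 0.0855
t: 3.95
eef_pos: [0.4598, -0.1033, 0.4048]
tcp_rot: [0.088, 0.702, 0.088, -0.702]
ft_force: [0.2, 0.6, -0.8]
gripper_width: 0.0852
t: 4.58
eef_pos: [0.4737, 0.0034, 0.4048]
tcp_rot: [0.088, 0.702, 0.088, -0.702]
ft_force: [-0.8, -0.1, -0.4]
gripper_width: 0.0854
t: 5.2
eef_pos: [0.4974, 0.1126, 0.4048]
tcp_rot: [0.088, 0.702, 0.088, -0.702]
ft_force: [-0.7, -0.1, -0.8]
gripper_width: 0.085
t 5.2 pos [0.4974 0.1126 0.4048] w 0.085 F [-0.7 -0.1 -0.8] q [ 0.04  0.24 -0.44  1.92  0.12  1.01 -1.78]
xax [ 0. -0. -1.] jaw yaw -75.71 z yaw -165.7
shift units [-0.01 -2.53 -0.91]
rotvec/360 [-3.881e-01  1.000e-04 -1.000e-04]
```

```bash

python3 -m handwheel '[{"fingers":0,"translation":[0,-0.9,-0.3],"rotation":[0,0,0]},{"fingers":0,"translation":[0,-0.9,-0.3],"rotation":[0,0,0]},{"fingers":0,"translation":[0,-0.6,-0.2],"rotation":[0,0,0]},{"fingers":0,"translation":[0,0,0],"rotation":[-0.025,0,0]},{"fingers":0,"translation":[0,0,0],"rotation":[-0.025,0,0]}]'
python3 -m handwheel '[{"fingers":0,"translation":[0,0,0],"rotation":[-0.028,0,0]},{"fingers":0,"translation":[0,0,0],"rotation":[-0.028,0,0]},{"fingers":0,"translation":[0,0,0],"rotation":[-0.028,0,0]},{"fingers":0,"translation":[0,0,0],"rotation":[-0.028,0,0]},{"fingers":0,"translation":[0,0,0],"rotation":[-0.028,0,0]}]'
python3 -m handwheel '[{"fingers":0,"translation":[0,0,0],"rotation":[-0.028,0,0]},{"fingers":0,"translation":[0,0,0],"rotation":[-0.028,0,0]},{"fingers":0,"translation":[0,0,0],"rotation":[-0.028,0,0]},{"fingers":0,"translation":[0,0,0],"rotation":[-0.028,0,0]},{"fingers":0,"translation":[0,0,0],"rotation":[-0.028,0,0]}]'
python3 -c "
from h import *
todo([.5025,.166,.338],64)"
```

```text
t: 5.82
eef_pos: [0.5012, 0.1622, 0.4047]
tcp_rot: [-0.199, -0.679, -0.198, 0.679]
ft_force: [-0.5, -0.2, 0.5]
gripper_width: 0.0855
t: 6.45
eef_pos: [0.5013, 0.1619, 0.4047]
tcp_rot: [-0.469, -0.529, -0.468, 0.53]
ft_force: [-0.1, -0.4, -0.1]
gripper_width: 0.0852
t: 7.08
eef_pos: [0.5013, 0.1619, 0.4047]
tcp_rot: [0.65, 0.279, 0.649, -0.28]
ft_force: [-0.4, -0.4, 0.2]
gripper_width: 0.0854
t 7.075 pos [0.5013 0.1619 0.4047] w 0.0854 F [-0.4 -0.4  0.2] q [ 0.25  0.34 -0.83  1.87  0.29  1.06  0.06]
xax [ 0.    -0.001 -1.   ] jaw yaw 43.41 z yaw -46.6
shift units [ 3.33  0.19 -0.11]
rotvec/360 [-0.0572  0.0001  0.0001]
```

```bash

python3 -m handwheel '[{"fingers":0,"translation":[0,0.2,-0.1],"rotation":[-0.0285,0,0]},{"fingers":0,"translation":[0,0,0],"rotation":[-0.0285,0,0]},{"fingers":0,"translation":[0.5,0,0],"rotation":[0,0,0]},{"fingers":0,"translation":[0.5,0,0],"rotation":[0,0,0]},{"fingers":0,"translation":[0.5,0,0],"rotation":[0,0,0]}]'
python3 -c "
from h import *
todo([.5025,.166,.338],64)
c=env.capture('top'); cv2.imwrite('pics/t1.png',cv2.resize(c['color'][150:300,100:300],None,fx=4,fy=4))
c=env.capture('scene'); cv2.imwrite('pics/s1.png',cv2.resize(c['color'][100:260,240:440],None,fx=4,fy=3.7))"
```

```text
t: 7.7
eef_pos: [0.5029, 0.166, 0.3737]
tcp_rot: [0.688, 0.162, 0.688, -0.162]
ft_force: [-0.2, -0.4, -0.9]
gripper_width: 0.0859
t 7.7 pos [0.5029 0.166  0.3737] w 0.0859 F [-0.2 -0.4 -0.9] q [ 0.28  0.41 -0.89  1.89  0.37  1.02  0.34]
xax [-0.001 -0.001 -1.   ] jaw yaw 63.51 z yaw -26.5
shift units [ 1.78 -0.01 -0.02]
rotvec/360 [-0.0013 -0.      0.0001]
```

View pics/s1.png

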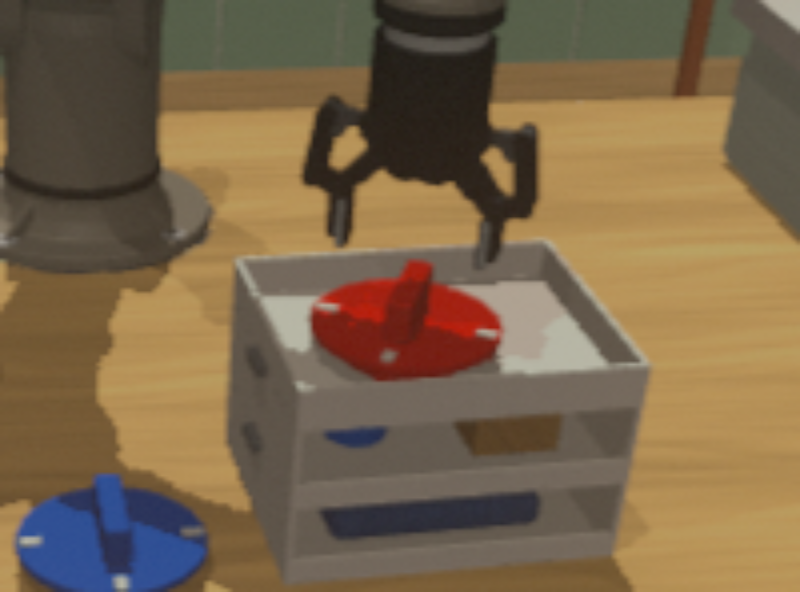

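View pics/t1.png

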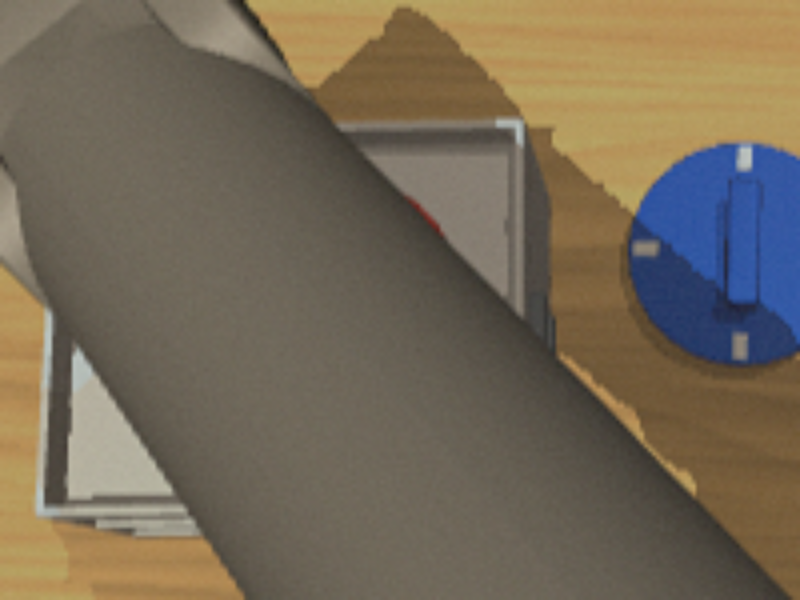

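Scene view: the fingers at (340,235) and (488,255) straddle the bar at (412,300), and the jaws run across the bar. I'm descending and gripping.

```bash

python3 -m handwheel '[{"fingers":0,"translation":[0.5,0,0],"rotation":[-0.001,0,0]},{"fingers":0,"translation":[0.5,0,0],"rotation":[0,0,0]},{"fingers":0,"translation":[0.5,0,0],"rotation":[0,0,0]},{"fingers":0,"translation":[0.25,0,0],"rotation":[0,0,0]},{"fingers":0.5,"translation":[0,0,0],"rotation":[0,0,0]}]' 60
python3 -c "
from h import *
todo([.5025,.166,.338],64)"
python3 -m handwheel '[{"fingers":0.7,"translation":[0,0,0],"rotation":[0,0,0]},{"fingers":1,"translation":[0,0,0],"rotation":[0,0,0]},{"fingers":1,"translation":[0,0,0],"rotation":[0,0,0]},{"fingers":1,"translation":[0,0,0],"rotation":[0,0,0]},{"fingers":1,"translation":[0,0,0],"rotation":[0,0,0]}]' 60
python3 -c "
from h import *
todo([.5025,.166,.338],64);print(env.read_state()['ft_torque'])
c=env.capture('scene'); cv2.imwrite('pics/s2.png',cv2.resize(c['color'][100:260,240:440],None,fx=4,fy=3.7))"
```

```text
t: 8.43
eef_pos: [0.503, 0.1662, 0.3393]
tcp_rot: [0.689, 0.159, 0.689, -0.159]
ft_force: [-0.7, -0.2, -0.1]
gripper_width: 0.0695
t 8.425 pos [0.503  0.1662 0.3393] w 0.0695 F [-0.7 -0.2 -0.1] q [ 0.25  0.45 -0.86  1.92  0.41  0.96  0.31]
xax [-0.001 -0.    -1.   ] jaw yaw 64.0 z yaw -26.0
shift units [ 0.06 -0.02 -0.02]
rotvec/360 [-0.     -0.0001  0.0001]
t: 9.05
eef_pos: [0.5033, 0.1663, 0.3402]
tcp_rot: [0.689, 0.159, 0.689, -0.159]
ft_force: [-1.5, 0.3, 6.2]
gripper_width: 0.0174
t 9.05 pos [0.5033 0.1663 0.3402] w 0.0174 F [-1.5  0.3  6.2] q [ 0.25  0.45 -0.86  1.92  0.41  0.96  0.31]
xax [ 0.001  0.    -1.   ] jaw yaw 63.99 z yaw -26.0
shift units [ 0.11 -0.03 -0.03]
rotvec/360 [-0.      0.0001 -0.0001]
[-0.07001965  0.09723532 -0.00158985]
```

View pics/s2.png

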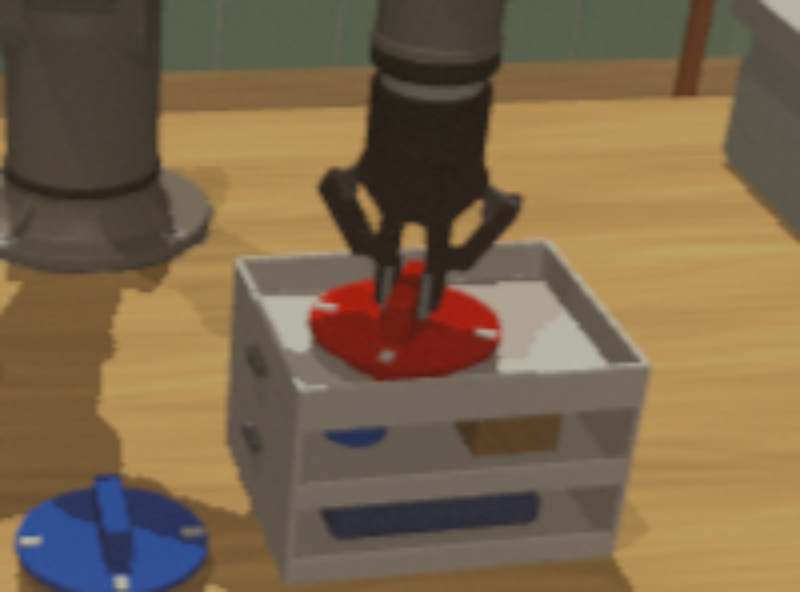

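The lid is gripped at 17.4 mm. Next: lift.

```bash

python3 -m handwheel '[{"fingers":1,"translation":[-0.3,0,0],"rotation":[0,0,0]},{"fingers":1,"translation":[-0.7,0,0],"rotation":[0,0,0]},{"fingers":1,"translation":[-0.8,0,0],"rotation":[0,0,0]},{"fingers":1,"translation":[-0.8,0,0],"rotation":[0,0,0]},{"fingers":1,"translation":[-0.8,0,0],"rotation":[0,0,0]}]'
python3 -c "
from h import *
todo([.5065,-.2213,.41],64);print(env.read_state()['ft_torque'])
c=env.capture('scene'); cv2.imwrite('pics/s3.png',cv2.resize(c['color'][60:260,220:440],None,fx=3.6,fy=3))"
```

```text
t: 9.72
eef_pos: [0.5031, 0.1662, 0.4091]
tcp_rot: [0.689, 0.159, 0.689, -0.159]
ft_force: [-0.7, 0.3, -2.4]
gripper_width: 0.017
t 9.725 pos [0.5031 0.1662 0.4091] w 0.017 F [-0.7  0.3 -2.4] q [ 0.3   0.37 -0.91  1.85  0.33  1.08  0.39]
xax [ 0.001  0.    -1.   ] jaw yaw 63.99 z yaw -26.0
shift units [ -0.04 -17.34   8.65]
rotvec/360 [-0.      0.0001 -0.0001]
[-0.06728984 -0.04995762 -0.01102511]
```

View pics/s3.png

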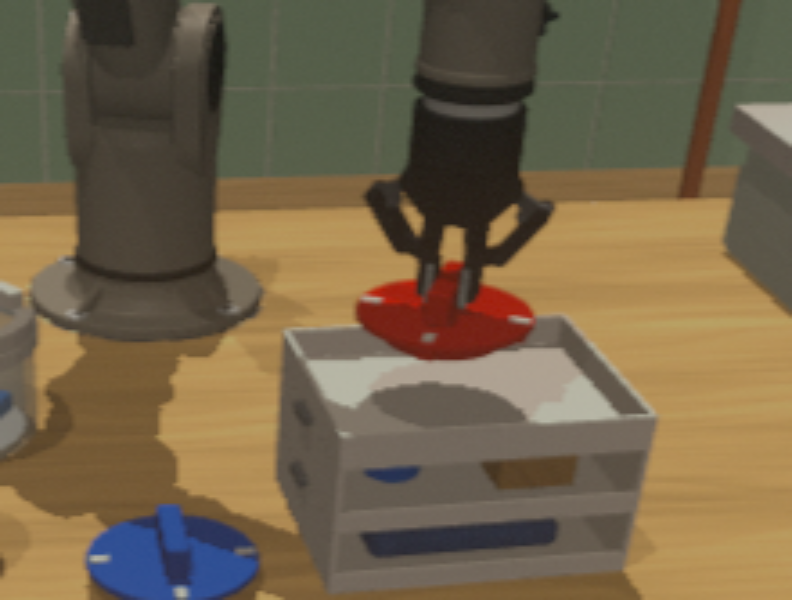

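Lifted cleanly, level and clear of the tray. Now I'll carry it to above the small jar.

```bash

python3 -m handwheel '[{"fingers":1,"translation":[0,-0.5,0.25],"rotation":[0,0,0]},{"fingers":1,"translation":[0,-0.9,0.45],"rotation":[0,0,0]},{"fingers":1,"translation":[0,-0.9,0.45],"rotation":[0,0,0]},{"fingers":1,"translation":[0,-0.9,0.45],"rotation":[0,0,0]},{"fingers":1,"translation":[0,-0.9,0.45],"rotation":[0,0,0]}]'
python3 -m handwheel '[{"fingers":1,"translation":[0,-0.9,0.45],"rotation":[0,0,0]},{"fingers":1,"translation":[0,-0.9,0.45],"rotation":[0,0,0]},{"fingers":1,"translation":[0,-0.9,0.45],"rotation":[0,0,0]},{"fingers":1,"translation":[0,-0.9,0.45],"rotation":[0,0,0]},{"fingers":1,"translation":[0,-0.9,0.45],"rotation":[0,0,0]}]'
python3 -m handwheel '[{"fingers":1,"translation":[0,-0.9,0.45],"rotation":[0,0,0]},{"fingers":1,"translation":[0,-0.9,0.45],"rotation":[0,0,0]},{"fingers":1,"translation":[0,-0.9,0.45],"rotation":[0,0,0]},{"fingers":1,"translation":[0,-0.9,0.45],"rotation":[0,0,0]},{"fingers":1,"translation":[0,-0.9,0.45],"rotation":[0,0,0]}]'
python3 -m handwheel '[{"fingers":1,"translation":[0,-0.9,0.45],"rotation":[0,0,0]},{"fingers":1,"translation":[0,-0.9,0.45],"rotation":[0,0,0]},{"fingers":1,"translation":[0,-0.9,0.45],"rotation":[0,0,0]},{"fingers":1,"translation":[0,-0.9,0.45],"rotation":[0,0,0]},{"fingers":1,"translation":[0,-0.6,0.3],"rotation":[0,0,0]}]'
python3 -c "
from h import *
todo([.5065,-.2213,.34],70);print(env.read_state()['ft_torque'])
c=env.capture('scene'); cv2.imwrite('pics/s4.png',cv2.resize(c['color'][60:260,120:340],None,fx=3.6,fy=3))"
```

```text
t: 10.4
eef_pos: [0.5036, 0.0728, 0.4069]
tcp_rot: [0.688, 0.159, 0.689, -0.16]
ft_force: [-0.2, 0.2, -2.3]
gripper_width: 0.0167
t: 11.02
eef_pos: [0.5044, -0.0278, 0.4069]
tcp_rot: [0.688, 0.159, 0.689, -0.16]
ft_force: [0.0, 0.3, -1.9]
gripper_width: 0.0168
t: 11.65
eef_pos: [0.5053, -0.1282, 0.407]
tcp_rot: [0.688, 0.159, 0.689, -0.159]
ft_force: [-0.2, 0.1, -2.6]
gripper_width: 0.0166
t: 12.28
eef_pos: [0.5068, -0.2223, 0.4076]
tcp_rot: [0.689, 0.159, 0.689, -0.16]
ft_force: [0.0, 0.7, -1.9]
gripper_width: 0.0169
t 12.275 pos [ 0.5068 -0.2223  0.4076] w 0.0169 F [ 0.   0.7 -1.9] q [ 0.92  0.37 -0.78  1.81  0.3   1.08  1.15]
xax [-0. -0. -1.] jaw yaw 63.93 z yaw -26.1
shift units [ 3.38  0.04 -0.03]
rotvec/360 [-0.0169 -0.      0.    ]
[ 0.03031475 -0.01442631  0.00145064]
```

View pics/s4.png

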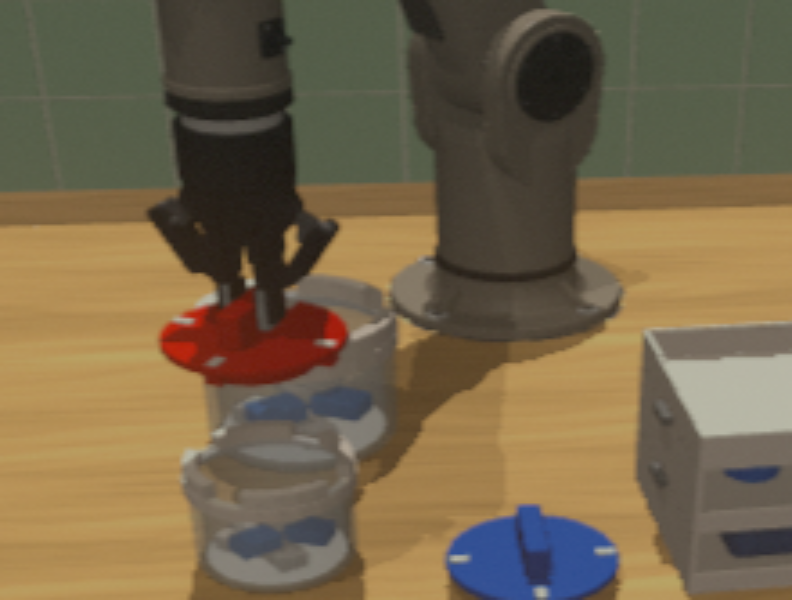

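```bash

python3 -m handwheel '[{"fingers":1,"translation":[0,0,0],"rotation":[-0.0169,0,0]},{"fingers":1,"translation":[1,0.05,-0.03],"rotation":[0,0,0]},{"fingers":1,"translation":[1,0,0],"rotation":[0,0,0]},{"fingers":1,"translation":[1,0,0],"rotation":[0,0,0]},{"fingers":1,"translation":[1,0,0],"rotation":[0,0,0]}]'
python3 -m handwheel '[{"fingers":1,"translation":[0.4,0,0],"rotation":[0,0,0]},{"fingers":1,"translation":[0.1,0,0],"rotation":[0,0,0]},{"fingers":1,"translation":[0.1,0,0],"rotation":[0,0,0]},{"fingers":1,"translation":[0.1,0,0],"rotation":[0,0,0]},{"fingers":1,"translation":[0,0,0],"rotation":[0,0,0]}]'
python3 -c "
from h import *
todo([.5065,-.2213,.306],70);print(env.read_state()['ft_torque'])
c=env.capture('scene'); cv2.imwrite('pics/s5.png',cv2.resize(c['color'][100:260,140:300],None,fx=3.7,fy=3.7))"
```

```text
t: 12.95
eef_pos: [0.5064, -0.2193, 0.3258]
tcp_rot: [0.696, 0.122, 0.697, -0.122]
ft_force: [0.2, 0.5, -1.4]
gripper_width: 0.0169
t: 13.58
eef_pos: [0.5067, -0.2196, 0.314]
tcp_rot: [0.697, 0.122, 0.696, -0.122]
ft_force: [0.2, 0.2, -1.9]
gripper_width: 0.0168
t 13.575 pos [ 0.5067 -0.2196  0.314 ] w 0.0168 F [ 0.2  0.2 -1.9] q [ 0.88  0.49 -0.75  1.9   0.41  0.91  1.16]
xax [ 0. -0. -1.] jaw yaw 70.07 z yaw -19.9
shift units [ 0.4  -0.08  0.02]
rotvec/360 [0.0002 0.0001 0.    ]
[-0.04397912  0.02939961  0.00283901]
```

View pics/s5.png

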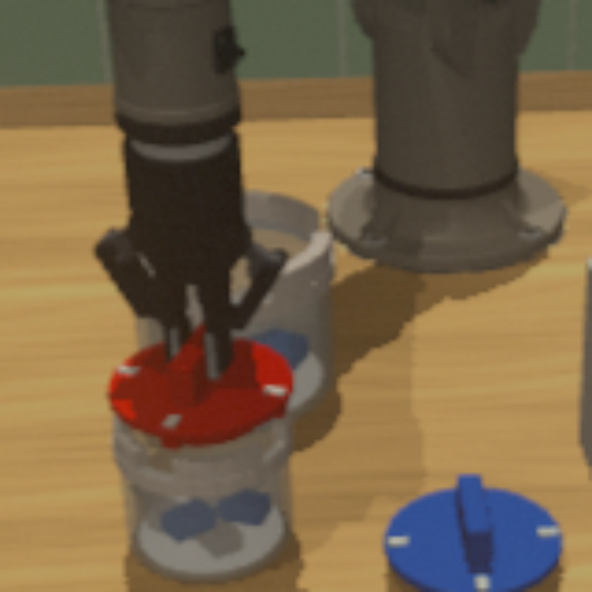

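```bash

python3 -m handwheel '[{"fingers":1,"translation":[0.1,-0.08,0.02],"rotation":[0,0,0]},{"fingers":1,"translation":[0.1,0,0],"rotation":[0,0,0]},{"fingers":1,"translation":[0.1,0,0],"rotation":[0,0,0]},{"fingers":1,"translation":[0.05,0,0],"rotation":[0,0,0]},{"fingers":1,"translation":[0.05,0,0],"rotation":[0,0,0]}]'
python3 -m handwheel '[{"fingers":1,"translation":[0.05,0,0],"rotation":[0,0,0]},{"fingers":1,"translation":[0.05,0,0],"rotation":[0,0,0]},{"fingers":1,"translation":[0,0,0],"rotation":[0,0,0]},{"fingers":1,"translation":[0,0,0],"rotation":[0,0,0]},{"fingers":1,"translation":[0,0,0],"rotation":[0,0,0]}]'
python3 -c "
from h import *
todo([.5065,-.2213,.306],58);print(env.read_state()['ft_torque'])"
```

```text
t: 14.25
eef_pos: [0.5065, -0.2211, 0.3056]
tcp_rot: [0.696, 0.122, 0.696, -0.122]
ft_force: [0.1, 0.8, -1.4]
gripper_width: 0.0171
t: 14.88
eef_pos: [0.5065, -0.2211, 0.3041]
tcp_rot: [0.697, 0.122, 0.696, -0.122]
ft_force: [-2.8, 1.3, 6.6]
gripper_width: 0.0168
t 14.875 pos [ 0.5065 -0.2211  0.3041] w 0.0168 F [-2.8  1.3  6.6] q [ 0.87  0.5  -0.74  1.9   0.43  0.9   1.15]
xax [ 0. -0. -1.] jaw yaw 70.07 z yaw -19.9
shift units [-0.1  -0.01  0.  ]
rotvec/360 [0.0335 0.     0.    ]
[ 0.14620678  0.61497879 -0.02233736]
```

Contact came at TCP z 0.304, as predicted for the lugs on the collar, with about 8 N of press. Now I'll turn towards 58° in small steps.

```bash

python3 -m handwheel '[{"fingers":1,"translation":[0,0,0],"rotation":[0.006,0,0]},{"fingers":1,"translation":[0,0,0],"rotation":[0.006,0,0]},{"fingers":1,"translation":[0,0,0],"rotation":[0.006,0,0]},{"fingers":1,"translation":[0,0,0],"rotation":[0.006,0,0]},{"fingers":1,"translation":[0,0,0],"rotation":[0,0,0]}]'
python3 -c "
from h import *
todo([.5065,-.2213,.294],58);print(env.read_state()['ft_torque'])"
python3 -m handwheel '[{"fingers":1,"translation":[0,0,0],"rotation":[0.005,0,0]},{"fingers":1,"translation":[0,0,0],"rotation":[0.004,0,0]},{"fingers":1,"translation":[0.05,0,0],"rotation":[0,0,0]},{"fingers":1,"translation":[0.05,0,0],"rotation":[0,0,0]},{"fingers":1,"translation":[0,0,0],"rotation":[0,0,0]}]'
python3 -c "
from h import *
todo([.5065,-.2213,.294],58);print(env.read_state()['ft_torque'])"
```

```text
t: 15.5
eef_pos: [0.5063, -0.2212, 0.3033]
tcp_rot: [0.685, 0.175, 0.685, -0.175]
ft_force: [0.6, 0.9, -3.0]
gripper_width: 0.017
t 15.5 pos [ 0.5063 -0.2212  0.3033] w 0.017 F [ 0.6  0.9 -3. ] q [ 0.85  0.49 -0.7   1.91  0.4   0.89  1.02]
xax [-0.  0. -1.] jaw yaw 61.4 z yaw -28.6
shift units [ 0.47 -0.    0.01]
rotvec/360 [ 0.0094 -0.0001  0.    ]
[0.01623839 0.00474412 0.0226372 ]
t: 16.12
eef_pos: [0.5064, -0.2212, 0.3016]
tcp_rot: [0.68, 0.194, 0.68, -0.194]
ft_force: [0.2, -0.7, -1.4]
gripper_width: 0.0172
t 16.125 pos [ 0.5064 -0.2212  0.3016] w 0.0172 F [ 0.2 -0.7 -1.4] q [ 0.84  0.49 -0.69  1.91  0.4   0.88  0.96]
xax [-0.  0. -1.] jaw yaw 58.2 z yaw -31.8
shift units [ 0.38 -0.    0.01]
rotvec/360 [ 0.0005 -0.      0.    ]
[-0.05886181  0.00494083 -0.02910175]
```

The contact force has vanished, so the lugs are over the notches. I'm following it down gently.

```bash

python3 -m handwheel '[{"fingers":1,"translation":[0.05,0,0],"rotation":[0,0,0]},{"fingers":1,"translation":[0.05,0,0],"rotation":[0,0,0]},{"fingers":1,"translation":[0.05,0,0],"rotation":[0,0,0]},{"fingers":1,"translation":[0.05,0,0],"rotation":[0,0,0]},{"fingers":1,"translation":[0,0,0],"rotation":[0,0,0]}]'
python3 -c "
from h import *
todo([.5065,-.2213,.294],58);print(env.read_state()['ft_torque'])"
```

```text
t: 16.75
eef_pos: [0.5064, -0.2211, 0.2976]
tcp_rot: [0.68, 0.194, 0.68, -0.194]
ft_force: [0.5, 0.6, -1.1]
gripper_width: 0.0171
t 16.75 pos [ 0.5064 -0.2211  0.2976] w 0.0171 F [ 0.5  0.6 -1.1] q [ 0.83  0.5  -0.69  1.91  0.4   0.88  0.96]
xax [-0.  0. -1.] jaw yaw 58.2 z yaw -31.8
shift units [ 0.18 -0.01  0.01]
rotvec/360 [ 0.0005 -0.      0.    ]
[-0.02803671 -0.03123954 -0.03069742]
```

```bash

python3 -m handwheel '[{"fingers":1,"translation":[0.05,0,0],"rotation":[0,0,0]},{"fingers":1,"translation":[0.05,0,0],"rotation":[0,0,0]},{"fingers":1,"translation":[0.05,0,0],"rotation":[0,0,0]},{"fingers":1,"translation":[0,0,0],"rotation":[0,0,0]},{"fingers":1,"translation":[0,0,0],"rotation":[0,0,0]}]'
python3 -c "
from h import *
todo([.5065,-.2213,.294],58);print(env.read_state()['ft_torque'])"
```

```text
t: 17.38
eef_pos: [0.5065, -0.2211, 0.2947]
tcp_rot: [0.68, 0.194, 0.68, -0.194]
ft_force: [0.6, 0.3, -1.6]
gripper_width: 0.0171
t 17.375 pos [ 0.5065 -0.2211  0.2947] w 0.0171 F [ 0.6  0.3 -1.6] q [ 0.83  0.5  -0.68  1.91  0.41  0.87  0.96]
xax [ 0. -0. -1.] jaw yaw 58.2 z yaw -31.8
shift units [ 0.03 -0.01  0.01]
rotvec/360 [ 0.0005  0.     -0.    ]
[-0.005583    0.03401502  0.00868897]
```

```bash

python3 -m handwheel '[{"fingers":1,"translation":[0.04,0,0],"rotation":[0,0,0]},{"fingers":1,"translation":[0.03,0,0],"rotation":[0,0,0]},{"fingers":1,"translation":[0,0,0],"rotation":[0,0,0]},{"fingers":1,"translation":[0,0,0],"rotation":[0,0,0]},{"fingers":1,"translation":[0,0,0],"rotation":[0,0,0]}]'
python3 -c "
from h import *
todo([.5065,-.2213,.294],58);print(env.read_state()['ft_torque'])
c=env.capture('scene'); cv2.imwrite('pics/s6.png',cv2.resize(c['color'][140:260,140:260],None,fx=5,fy=5,interpolation=cv2.INTER_CUBIC))"
```

```text
t: 18.0
eef_pos: [0.5066, -0.2211, 0.2942]
tcp_rot: [0.68, 0.194, 0.68, -0.194]
ft_force: [-3.6, 0.3, 6.0]
gripper_width: 0.0169
t 18.0 pos [ 0.5066 -0.2211  0.2942] w 0.0169 F [-3.6  0.3  6. ] q [ 0.83  0.5  -0.68  1.91  0.41  0.87  0.96]
xax [ 0.    -0.001 -1.   ] jaw yaw 58.19 z yaw -31.8
shift units [ 0.01 -0.01  0.  ]
rotvec/360 [0.0005 0.0001 0.0001]
[ 0.25534265  0.66954583 -0.0292883 ]
```

View pics/s6.png

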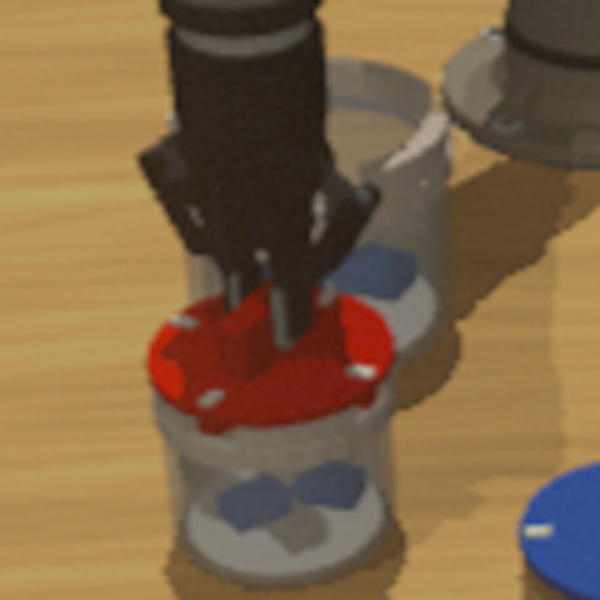

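Contact came at z 0.294, which is the predicted home height, and the lugs at crop (210,425) and (365,400) sit in the notches. I'll release, then back off straight up.

```bash

python3 -m handwheel '[{"fingers":0.7,"translation":[0,0,0],"rotation":[0,0,0]},{"fingers":0.5,"translation":[0,0,0],"rotation":[0,0,0]},{"fingers":0.2,"translation":[0,0,0],"rotation":[0,0,0]},{"fingers":0.1,"translation":[0,0,0],"rotation":[0,0,0]},{"fingers":0.1,"translation":[0,0,0],"rotation":[0,0,0]}]'
python3 -m handwheel '[{"fingers":0.1,"translation":[-0.3,0,0],"rotation":[0,0,0]},{"fingers":0.1,"translation":[-0.7,0,0],"rotation":[0,0,0]},{"fingers":0.1,"translation":[-1,0,0],"rotation":[0,0,0]},{"fingers":0.1,"translation":[-1,0,0],"rotation":[0,0,0]},{"fingers":0.1,"translation":[-1,0,0],"rotation":[0,0,0]}]'
python3 -m handwheel '[{"fingers":0.1,"translation":[-1,0,0],"rotation":[0,0,0]},{"fingers":0.1,"translation":[-1,0,0],"rotation":[0,0,0]},{"fingers":0.1,"translation":[-1,1,0],"rotation":[0,0,0]},{"fingers":0.1,"translation":[0,1,0],"rotation":[0,0,0]},{"fingers":0.1,"translation":[0,1,0],"rotation":[0,0,0]}]'
python3 -m handwheel '[{"fingers":0.1,"translation":[0,1,0],"rotation":[0,0,0]},{"fingers":0.1,"translation":[0,1,0],"rotation":[0,0,0]},{"fingers":0.1,"translation":[0,1,0],"rotation":[0,0,0]},{"fingers":0.1,"translation":[0,1,0],"rotation":[0,0,0]},{"fingers":0.1,"translation":[0,1,0],"rotation":[0,0,0]}]'
python3 - <<'E'
from h import *
todo([.5065,-.2213,.294],58)
c=env.capture('scene'); cv2.imwrite('pics/s7.png',cv2.resize(c['color'][150:330,140:400],None,fx=3,fy=3,interpolation=cv2.INTER_CUBIC))
c=env.capture('top'); cv2.imwrite('pics/t7.png',c['color'])
for c in (c,env.capture('scene')):
    P=cloud(c); hsv=cv2.cvtColor(c["color"],cv2.COLOR_BGR2HSV)
    red=((hsv[...,0]<8)|(hsv[...,0]>172))&(hsv[...,1]>150)
    q=P[red]; q=q[np.hypot(q[:,0]-.507,q[:,1]+.221)<.066]; 
    if len(q)<50: print(len(q)); continue
    d=q[(q[:,2]<.122)&(q[:,2]>.102)]; A=np.c_[d[:,:2]-[.507,-.221],np.ones(len(d))]; k=np.linalg.lstsq(A,d[:,2],rcond=None)[0]
    print(len(d),np.median(d[:,2]),"tilt deg",np.degrees(np.arctan(k[:2])),"h",k[2], cv2.minEnclosingCircle((d[:,:2]*1000).astype(np.float32)))
E
```

```text
t: 18.68
eef_pos: [0.5065, -0.2211, 0.2933]
tcp_rot: [0.68, 0.194, 0.68, -0.194]
ft_force: [0.1, -0.3, -1.3]
gripper_width: 0.077
t: 19.3
eef_pos: [0.5066, -0.2211, 0.3753]
tcp_rot: [0.68, 0.194, 0.68, -0.194]
ft_force: [-0.0, -0.4, 0.5]
gripper_width: 0.0768
t: 19.92
eef_pos: [0.5384, -0.1697, 0.4344]
tcp_rot: [0.68, 0.194, 0.68, -0.194]
ft_force: [0.3, -0.7, 0.2]
gripper_width: 0.0767
t: 20.55
eef_pos: [0.5914, -0.0841, 0.4334]
tcp_rot: [0.68, 0.194, 0.68, -0.194]
ft_force: [-0.6, -0.3, -0.5]
gripper_width: 0.0768
t 20.55 pos [ 0.5914 -0.0841  0.4334] w 0.0768 F [-0.6 -0.3 -0.5] q [ 0.62  0.43 -0.78  1.68  0.32  1.17  0.78]
xax [ 0. -0. -1.] jaw yaw 58.19 z yaw -31.8
shift units [ 6.97 -8.07  0.01]
rotvec/360 [0.0005 0.     0.    ]
77 0.11338624075285497 tilt deg [-2.25039441  6.11509511] h 0.1066549647680772 ((488.96746826171875, -168.08352661132812), 27.973844528198242)
793 0.11546842334152851 tilt deg [-1.09211205 -0.12470255] h 0.11551288461131304 ((507.93280029296875, -221.22213745117188), 65.13871002197266)
```

View pics/s7.png

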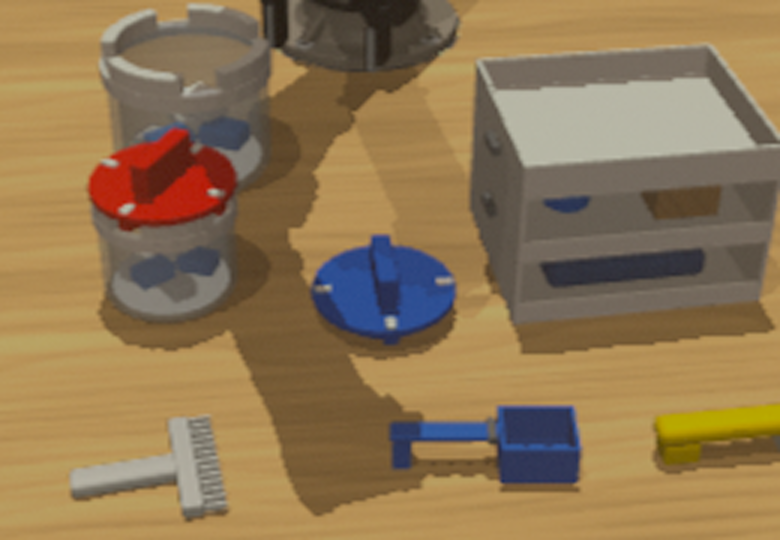

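View pics/t7.png

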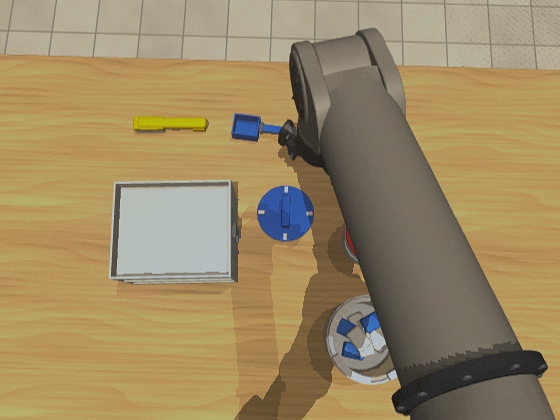

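From the scene camera the lid looks seated, with its disc top at about 0.1155 m (home 0.114, on top of the collar 0.124). The arm hides it from the top camera, so I'll move aside for a level check.

```bash

python3 -m handwheel '[{"fingers":0.1,"translation":[0,0,-1],"rotation":[0,0,0]},{"fingers":0.1,"translation":[0,0,-1],"rotation":[0,0,0]},{"fingers":0.1,"translation":[0,0.5,-1],"rotation":[0,0,0]},{"fingers":0.1,"translation":[0,0.8,-1],"rotation":[0,0,0]},{"fingers":0.1,"translation":[0,0.8,-1],"rotation":[0,0,0]}]'
python3 -m handwheel '[{"fingers":0.1,"translation":[0,0.8,-1],"rotation":[0,0,0]},{"fingers":0.1,"translation":[0,0.8,-1],"rotation":[0,0,0]},{"fingers":0.1,"translation":[0,0.8,-1],"rotation":[0,0,0]},{"fingers":0.1,"translation":[0,0.8,-1],"rotation":[0,0,0]},{"fingers":0.1,"translation":[0,0,0],"rotation":[0,0,0]}]'
python3 - <<'E'
from h import *
s=env.read_state(); print(s["t"],s["eef_pos"],s["qd"].round(3))
for n in("top","scene"):
    c=env.capture(n); P=cloud(c); hsv=cv2.cvtColor(c["color"],cv2.COLOR_BGR2HSV)
    if n=="top": cv2.imwrite('pics/t8.png',c['color'])
    red=((hsv[...,0]<8)|(hsv[...,0]>172))&(hsv[...,1]>150)
    q=P[red]; r=np.hypot(q[:,0]-.507,q[:,1]+.221); d=q[(r>.043)&(r<.06)&(q[:,2]>.095)&(q[:,2]<.13)]
    if len(d)<50: print(len(d)); continue
    A=np.c_[d[:,:2]-[.507,-.221],np.ones(len(d))]; k=np.linalg.lstsq(A,d[:,2],rcond=None)[0]
    print(n,len(d),"tilt",np.degrees(k[:2]).round(2),"h",k[2])
E
```

```text
t: 21.32
eef_pos: [0.5274, 0.0042, 0.4334]
tcp_rot: [0.68, 0.194, 0.68, -0.194]
ft_force: [0.2, 0.2, 0.3]
gripper_width: 0.077
t: 21.95
eef_pos: [0.4927, 0.102, 0.4337]
tcp_rot: [0.681, 0.193, 0.68, -0.192]
ft_force: [0.1, 0.1, 0.4]
gripper_width: 0.0769
21.95 [0.49272923 0.10201879 0.43367966] [ 0.027  0.011  0.041 -0.01   0.017  0.005  0.023]
top 1194 tilt [-0.11 -0.02] h 0.11376569846404254
scene 360 tilt [-1.16 -0.28] h 0.11506156559146961
```

View pics/t8.png

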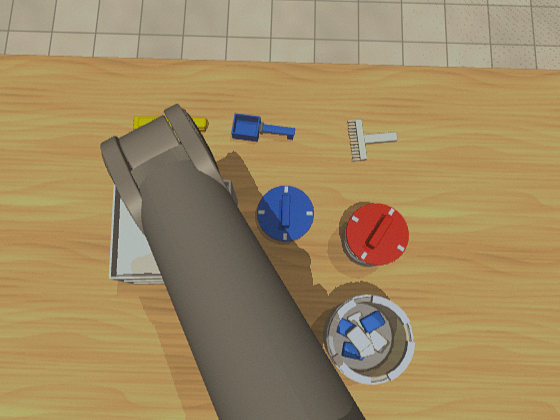

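The top view shows the red lid on the small jar at (378,234). Its disc top is at 0.1138 m (home 0.114) and level to 0.1°. The comb, scoop and brush are where they were, so I'm handing in.

```bash
python3 -m handwheel '[{"fingers":0.1,"translation":[0,0,0],"rotation":[0,0,0]},{"fingers":0.1,"translation":[0,0,0],"rotation":[0,0,0]},{"fingers":0.1,"translation":[0,0,0],"rotation":[0,0,0]},{"fingers":0.1,"translation":[0,0,0],"rotation":[0,0,0]},{"fingers":0.1,"translation":[0,0,0],"rotation":[0,0,0]}]' && python3 -c "
from bench import env
print(env.finish_job())"
```

```text
t: 22.68
eef_pos: [0.4937, 0.0998, 0.4333]
tcp_rot: [0.68, 0.194, 0.68, -0.194]
ft_force: [0.6, 0.0, -0.7]
gripper_width: 0.0771
the job is handed in; nothing more can be done
None
```

The red lid is on the smaller jar with its lugs in the collar notches, and I handed the job in at about 22.7 s. I lifted it from the tray and set it on the collar about 12° off the notches. I then turned it until the lugs dropped in and held it down to home, pressing with about 9 N at most. After that I let go and backed off.

- **Seating:** the top camera puts the lid's disc top at 113.8 mm (home is 114 mm), level to about 0.1°.
- **One disagreement:** the scene camera reads 115.1 mm and about 1.2° of tilt. I put this down to its slanting view, since the arm's own contact height matched home to within about 0.2 mm.
- **Bystanders:** by eye in the pictures, the brush, comb and scoop are where they were. The arm partly covers the brush in the last top view.

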